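# Slide the dish shelf home into its notches

## Task

The loose shelf board of the small two-railed dish rack has been left standing too far towards the robot. With a fingertip, push the board along the rails, away from the robot (its upturned front lip is there to push on), until you feel it drop into the locating notches and it lies flat on both rails; stop pushing then, do not force it hard against the notches. Nothing is to be picked up: do not lift or carry the board, keep both culture dishes standing on it as it rides home, and leave the jar and droppers around the rack alone.

Things in the scene. Friction and masses are not known exactly. Their poses are not given: they have to be found in the camera images.
- rack: Fixed aluminium rack, 300 (x) x 168 (y) x 74 mm high. Origin: centre of its underside on the bench; +x, turned by its yaw, is the way to push the board; z up. Rails along x at y = +67 and -67, 16 wide, tops 60 above the bench; outside them 5 mm guide cheeks, inner faces 154 apart, rise to 74. Each rail has two upright-walled notches, 20 long, 9 deep, at x = -5 and +105; no other stop.
- rack_home (a point): Point fixed to the rack, at rack x = +50, y = 0, height 60 mm (rail tops), axes as the rack's: where the board's origin comes to lie when the board has dropped into the notches (it has about 3 mm of free play either way in x and 2 mm in y).
- board: Loose grey plastic shelf board, about 0.45 kg, panel 160 (x) x 150 (y) x 12 mm. Origin: centre of the panel's underside; x along the rails, z up. Under it two cross cleats, 14 long, 7 high, at x = -55 and +55. It starts with cleats on the rail tops, underside 7 mm above them, 35 to 85 mm short of rack_home; at the notches it drops 7 mm flat onto the rails and stops. Sliding takes about 3 to 8 N.
- board_lip (a point): Centre of the outer, robot-side face of the upturned lip on the board's near end, at board x = -80, y = 0, z = +17 mm: the place to push. The lip is 10 mm thick, 146 wide and reaches from the panel's underside to 34 mm above it.
- petri_0: Round culture dish, 55 mm across, 14 mm high, standing loose on the board at about board x = +30, y = +36 mm. Origin: centre of its underside.
- petri_1: Round culture dish like the other, 55 mm across, 14 mm high, standing loose on the board at about board x = +30, y = -36 mm. Origin: centre of its underside.
- specimen_jar: Bystander: lidded white jar, 53 mm across, 62 mm high, standing on the bench beside the rack. Origin: centre of its underside.
- stain_dropper: Bystander: small white dropper bottle, 31 mm across, 56 mm high, on the bench beside the rack. Origin: centre of its underside.
- saline_dropper: Bystander: small white dropper bottle, 29 mm across, 50 mm high, on the bench beside the rack. Origin: centre of its underside.
- microscope_a: Fixed obstacle: white microscope, 370 mm high, on the bench at x = 0.25 to 0.47 m, y = 0.08 to 0.40 m: pass over it (the way is clear above 0.45 m) or round it. Right of it a low green keypad instrument, 90 mm high, also fixed, covers x = 0.20 to 0.45 m, y = -0.17 to 0.03 m. Origin: on the bench, at the microscope's foot.
Not all that is in view belongs to the job. What is shaped like the petri_1 but green is not meant.

How it is judged:
At the end, for the whole second after the job is handed in: The board is at rest in the notches: within 6 mm of rack_home along the rails, its underside within 2 mm of the rail tops, flat to 0.02 rad; both dishes stand upright (0.1 rad) on the board (x of board in the frame of rack_home between -0.006 and 0.006 m and z of board in the frame of rack_home between -0.003 and 0.002 m and angle between the z axis of board and the z axis of rack, either way round below 0.02 rad and linear speed of board below 0.01 m/s and angle between each of petri_0, petri_1's own z axis and vertical below 0.1 rad and z of petri_0 in the frame of board between 0.009 and 0.016 m and z of petri_1 in the frame of board between 0.009 and 0.016 m); the robot touches nothing.
It fails at once if the board is lifted or tipped up more than 8 mm above its sliding height (z of board in the frame of rack_home above 0.015 m or z of board_lip in the frame of rack_home above 0.032 m).
It fails at once if a dish is lifted more than 10 mm off the board, falls off it or tips over (z of any of petri_0, petri_1 in the frame of board above 0.022 m or z of any of petri_0, petri_1 in the frame of board below 0 m or angle between any of petri_0, petri_1's own z axis and vertical above 0.5 rad).
It fails at once if a bystander is moved more than 20 mm (distance of any of specimen_jar, stain_dropper, saline_dropper from where it was at the start of the episode above 0.02 m).
It fails at once if the fingers press on the board with more than 40 N (contact force between the fingers and board above 40 N).
It also fails if it takes over 38 s, if anything falls off the work surface, if the arm or the gripper's body presses on something with over 40 N, if the wrist force passes 120 N, or if a joint passes its speed limit or range.

## Robot

A 6-joint arm with a two-finger parallel gripper is mounted at the origin on the work surface; the furniture and walls round the work are solid. World frame = base frame: x ahead of the robot, y to its left, z up, the work surface at z = 0. Lengths are in m, angles in rad, forces in N, time in s.
With the tool pointing down it reaches from about 0.275 to 0.825 m from the base axis. Payload 4.9 kg.
Tool frame: the origin (TCP) lies midway between the tips of the shut fingers; the grasp point (between the pads) lies 19 mm behind it (bot.grip_depth is the distance from the TCP to the grasp point, in m); z points along the fingers, y is the line along which they close (so a half turn about z gives the same grasp; the last joint's range is limited). The gripper opens to 85 mm and grips with 20 to 120 N. Pads are 22 mm wide; open, the fingers measure 114 mm over their backs; the gripper's body (76 mm by 85 mm) begins 54 mm behind the grasp point. The pads swing forward as they close: fully open they stand 13 mm farther back than shut.
Start: joints at [1.202, 0.326, -0.193, 1.052, 0, 1.437], TCP at [0.128, 0.535, 0.231] pointing down, gripper open.
Joint ranges: [-2.65, 2.65], [-0.97, 1.79], [-1.3, 1.35], [-1.93, 2.1], [-1.47, 1.37], [-3.14, 3.14]. Speed limits (rad/s): [2.57, 2.57, 3.14, 3.14, 3.14, 3.14].

## Interface

Orientations are given as a unit quaternion [w, x, y, z].
In Python, from cell import bot gives the robot as it stands. Calls block until the motion is done:
- bot.move_pose(position, orientation): joint-space move of the TCP to a pose.
- bot.move_linear(position, speed=0.15, rotation=None, until_force=None): straight line of the TCP; rotation=None keeps the orientation; speed is the mean speed in m/s. With until_force (N) it stops when the force on the tool has changed by that much, and returns True; else False.
- bot.goto_joints(angles): joint-space move.
- bot.set_gripper(opening, grasp_force=None): opening from 0.0 (shut) to 1.0 (fully open); grasp_force is the grip in N (None keeps the last); returns when the fingers have stopped.
- bot.wait(seconds).
- bot.solve_ik(position, orientation): joint angles nearest the present ones, or None.
- bot.camera(name): name is "side" or "top"; returns the picture (400x640x3 uint8, red, green, blue); there is no depth.
- bot.calibration(name): a dict with "mtx" (3x3 intrinsics, pixels), "k1" (the pictures are not rectified: a ray, as slopes to the right and down, at radius r is drawn at 1 + k1 r^2 times it, then the intrinsics apply), "extrinsics" (4x4, takes a point from world to camera coordinates). Camera axes: x right, y down, z forward; pixel columns grow to the right and rows downward; lengths in m; the calibration is good to about 2 mm. A picture is of the moment at which its call begins. calibration takes no time and is no camera call.
A pose or a line that the arm cannot do raises bot.PlanningError and nothing moves.
- bot.close_job(): hands the job in; it is judged then, once.
Trained networks look in the newest picture that a camera, given by its name, has taken for a name from the list of things; names that differ only in an ending like _2 or _b are one class to them, and where a whole thing is asked for, a point or a joint stands for the part that bears it (a point fixed in the world has none). Each returns a list of dicts, best first, with "confidence" (0 to 1); they miss things now and then, are a little off and sometimes report something else, mostly with a low value. They report only what shows in the picture. A call takes as long as a camera call. They do not tell look-alikes from the thing itself.
- bot.search_frame(camera, thing): "bbox" ([left, top, width, height] in pixels, round what is visible of it).
Readings, each from a call of its own:
- bot.read_clock(): time.
- bot.read_joint_positions(): joint angles.
- bot.read_joint_vel(): joint speeds.
- bot.read_joint_efforts(): joint torques, N m.
- bot.read_position(): TCP position.
- bot.read_tool_rot(): TCP orientation.
- bot.read_ft_force(): force on the tool from outside, world axes, zero at the start.
- bot.read_moment(): the same for the moment, N m.
- bot.read_gripper_width(): opening from 0.0 (shut) to 1.0 (fully open).
- bot.read_finger_force(): force on a finger pad.
Only numpy, scipy, OpenCV 4.12 (cv2) and the standard library are available. Lean on these libraries where they do the work, as an engineer would, in place of code of your own. Each camera call takes 0.05 s, during which the arm holds its last target. There are 200 camera calls.

## Working session

There is one attempt and no reset: what is moved stays moved. The work goes in short steps, each a Python script; the robot and the scene stay as the last script left them, time stands still between calls to the robot, and variables do not carry over. Pictures are saved under pics/ and viewed, at most 10 in all, crops included, and the job is handed in when it is done.

```bash
ls; mkdir -p pics; python3 - <<'E'
from cell import bot
import cv2,numpy as np
for c in("top","side"):
    im=bot.camera(c); cv2.imwrite(f"pics/{c}0.png",im[:,:,::-1])
    k=bot.calibration(c); print(c,np.round(k["mtx"],1).tolist(),k["k1"],np.round(k["extrinsics"],3).tolist())
    for t in("rack","board","petri_0","specimen_jar","stain_dropper"):
        print(t,[(np.round(d["bbox"]).tolist(),round(d["confidence"],2)) for d in bot.search_frame(c,t)[:4]])
print(bot.read_clock(),bot.read_tool_rot())
E
```

```text
pics
top [[457.1, 0.0, 315.2], [0.0, 457.1, 208.7], [0.0, 0.0, 1.0]] -0.05470246957158332 [[-0.027, -1.0, -0.003, -0.033], [-0.988, 0.027, -0.149, 0.557], [0.149, -0.001, -0.989, 1.306], [0.0, 0.0, 0.0, 1.0]]
rack []
board [([321.0, 134.0, 55.0, 60.0], 0.71)]
petri_0 [([401.0, 216.0, 15.0, 16.0], 0.8), ([329.0, 147.0, 19.0, 16.0], 0.74), ([395.0, 151.0, 18.0, 19.0], 0.66), ([355.0, 145.0, 22.0, 22.0], 0.62)]
specimen_jar []
stain_dropper [([199.0, 208.0, 15.0, 5.0], 0.41)]
side [[395.6, 0.0, 318.5], [0.0, 395.6, 200.8], [0.0, 0.0, 1.0]] -0.040909032755607456 [[-0.69, 0.724, -0.007, 0.461], [0.312, 0.288, -0.905, -0.083], [-0.654, -0.626, -0.425, 1.375], [0.0, 0.0, 0.0, 1.0]]
rack [([202.0, 186.0, 132.0, 82.0], 0.82)]
board [([229.0, 178.0, 83.0, 50.0], 0.63)]
petri_0 [([257.0, 201.0, 26.0, 17.0], 0.79), ([315.0, 248.0, 25.0, 13.0], 0.77), ([227.0, 181.0, 86.0, 50.0], 0.15)]
specimen_jar [([414.0, 284.0, 32.0, 41.0], 0.85)]
stain_dropper [([439.0, 259.0, 15.0, 23.0], 0.71)]
0.6 [-1.51566108e-06  1.17123944e-01  9.93117305e-01  1.98977266e-05]
```

View pics/top0.png

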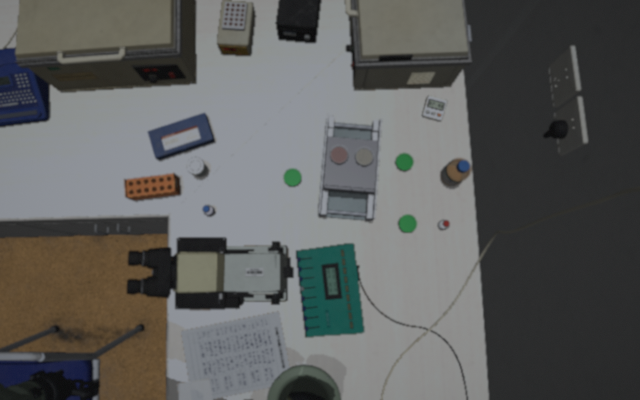

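View pics/side0.png

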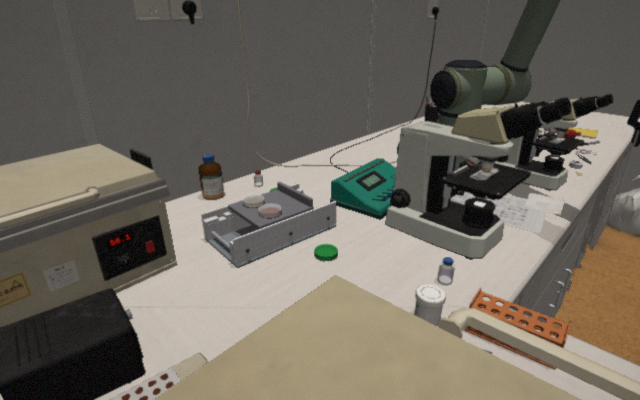

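The top view shows the rack at about (320–382, 118–220), with its far end up and tilted slightly right. The board is at (322–378, 134–192) and the two dishes at (339,156) and (364,157). The green discs are decoys. The side view shows the rack at (203–337, 185–268). Next I'll look closer for corners.

```bash
python3 - <<'E'
import cv2
a=cv2.imread("pics/top0.png")[110:230,300:400]; a=cv2.resize(a,None,fx=5,fy=5,interpolation=cv2.INTER_CUBIC); a=cv2.convertScaleAbs(a,alpha=1.5)
cv2.imwrite("pics/topc.png",a)
b=cv2.imread("pics/side0.png")[170:280,190:350]; b=cv2.resize(b,None,fx=5,fy=5,interpolation=cv2.INTER_CUBIC)
cv2.imwrite("pics/sidec.png",cv2.convertScaleAbs(b,alpha=1.3))
E
```

```text
(no output)
```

View pics/topc.png

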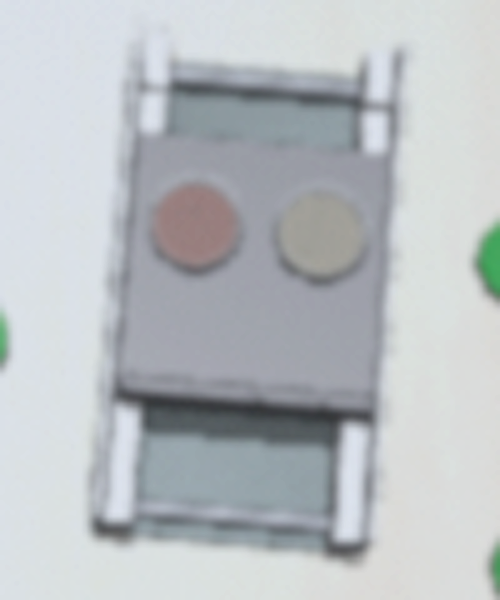

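View pics/sidec.png

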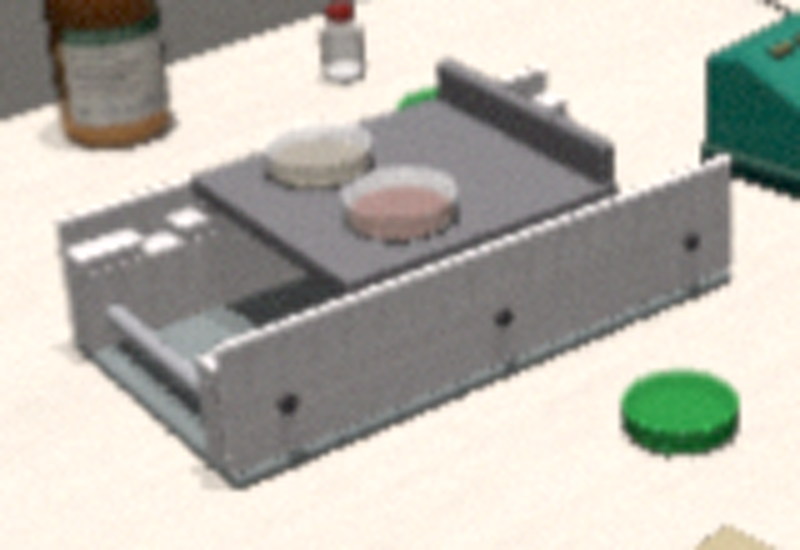

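The crops show the rail ends, cheek tops, lip and panel corners clearly, so I'll fit the rack pose and board offset to those corners in both views.

```bash
cat > h.py <<'E'
from cell import bot
import cv2,numpy as np
from scipy.optimize import least_squares
def proj(c,P):
    k=bot.calibration(c);P=np.atleast_2d(P);E=np.array(k["extrinsics"]);q=P@E[:3,:3].T+E[:3,3]
    s=q[:,:2]/q[:,2:];s=s*(1+k["k1"]*(s**2).sum(1,keepdims=True));M=np.array(k["mtx"])
    return s*[M[0,0],M[1,1]]+M[:2,2]
def tr(p,P):
    c,s=np.cos(p[2]),np.sin(p[2]);P=np.array(P,float)/1000
    return np.c_[P[:,0]*c-P[:,1]*s+p[0],P[:,0]*s+P[:,1]*c+p[1],P[:,2]]
OFF={"top":(300,110),"side":(190,170)}
E
cat > fit.py <<'E'
from h import *
R={"top":[((118,522),(-150,67,60)),((348,541),(-150,-67,60)),((157,36),(150,67,60)),((381,53),(150,-67,60))],
"side":[((213,362),(150,82,74)),((728,160),(-150,82,74)),((60,225),(150,-77,74)),((238,487),(150,84,0)),((730,282),(-150,82,0))]}
B={"top":[((140,135),(80,75,79)),((388,156),(80,-75,79)),((120,388),(-80,73,101)),((373,410),(-80,-73,101))],
"side":[((195,182),(80,-75,79)),((340,280),(80,75,79)),((612,147),(-70,73,101)),((440,68),(-70,-73,101))]}
def res(p):
    r=[];b=p[3:]
    for D,q in((R,p[:3]),(B,b)):
        for c in D:
            px=np.array([a for a,_ in D[c]])/5-.4+OFF[c]
            r.append(proj(c,tr(q,[w for _,w in D[c]]))-px)
    return np.concatenate(r).ravel()
f=least_squares(res,[.68,-.07,-.05]*2,loss="soft_l1");p=f.x
print(np.round(p,4)); print(np.round(res(p).reshape(-1,2),1).tolist())
c,s=np.cos(p[2]),np.sin(p[2]);d=p[3:5]-p[:2]
print("board in rack",c*d[0]+s*d[1],-s*d[0]+c*d[1],p[5]-p[2])
print("lip start",tr(p[3:],[(-80,0,84)]),"lip home",tr(p[:3],[(-30,0,77)]))
np.save("p.npy",p)
E
python3 fit.py
```

```text
[ 0.6796 -0.1553 -0.1146  0.678  -0.1538 -0.1204]
[[0.4, -0.5], [0.4, -0.3], [1.0, -1.7], [0.6, -1.3], [1.4, -2.1], [1.4, -0.2], [0.2, -0.2], [0.1, 1.8], [0.6, 0.4], [-0.4, -1.0], [0.9, -0.5], [-0.5, 0.2], [0.2, 0.5], [-0.1, -1.4], [2.4, 0.9], [-1.0, 0.4], [0.0, -1.1]]
board in rack -0.0017198004383514275 0.001318506561762831 -0.005804907995929365
lip start [[ 0.59860035 -0.14422689  0.084     ]] lip home [[ 0.64977558 -0.15191277  0.077     ]]
```

```bash
cat > go.py <<'E'
from h import *
p=np.load("p.npy");W=lambda x,z:tr(p[:3],[(x,0,z)])[0]
q=[0,np.cos((p[2]+np.pi)/2),np.sin((p[2]+np.pi)/2),0]
E
python3 - <<'E'
from go import *
bot.set_gripper(0.0)
a=bot.read_position();bot.move_linear([a[0],a[1],.48],speed=.2)
print(bot.solve_ik(W(-130,480),q),bot.read_clock())
bot.move_pose(W(-130,480),q);print(bot.read_position(),bot.read_clock())
bot.move_linear(W(-130,150),speed=.2)
bot.move_linear(W(-130,76),speed=.08)
print(bot.read_position(),W(-130,76),bot.read_ft_force(),bot.read_clock())
cv2.imwrite("pics/s1.png",cv2.resize(bot.camera("side")[150:290,170:370,::-1],None,fx=4,fy=4))
E
```

```text
[-0.3798032   0.34940102  0.46653084  1.68792614  0.         -0.26518933] 2.7583
[ 0.5505939  -0.13966353  0.48011089] 5.5667
[ 0.55090704 -0.1406538   0.07653574] [ 0.55043168 -0.14047646  0.076     ] [-0.52786677 -0.19039777  0.14388932] 8.4417
```

View pics/s1.png

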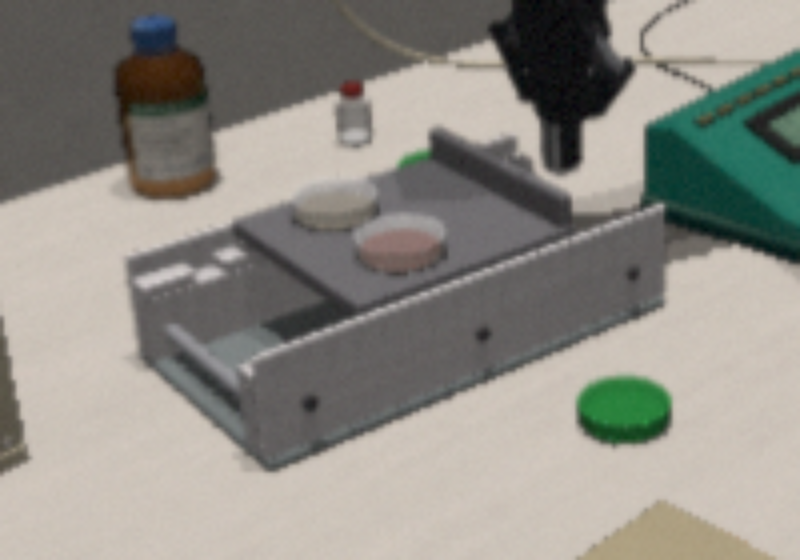

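The shut fingertips are at (562,165) in the crop, just behind the lip (432–570, 130–215), near its middle and clear of it. I'll push now.

```bash
python3 - <<'E'
from go import *
def rx(): 
    d=bot.read_position()[:2]-p[:2];return 1000*(np.cos(p[2])*d[0]+np.sin(p[2])*d[1])
ax=np.array([np.cos(p[2]),np.sin(p[2])])
for x in (-70,-50,-25):
    h=bot.move_linear(W(x,76),speed=.025,until_force=13)
    F=bot.read_ft_force();print(x,h,round(rx(),1),np.round(F,1),bot.read_clock())
    if h: break
cv2.imwrite("pics/s2.png",cv2.resize(bot.camera("side")[150:290,170:370,::-1],None,fx=4,fy=4))
E
```

```text
-70 False -71.9 [-6.   0.6  3.6] 11.0417
-50 False -51.5 [-6.2  0.9  3.9] 11.9917
-25 True -38.5 [-0.6 -0.1 -0.3] 12.65
```

View pics/s2.png

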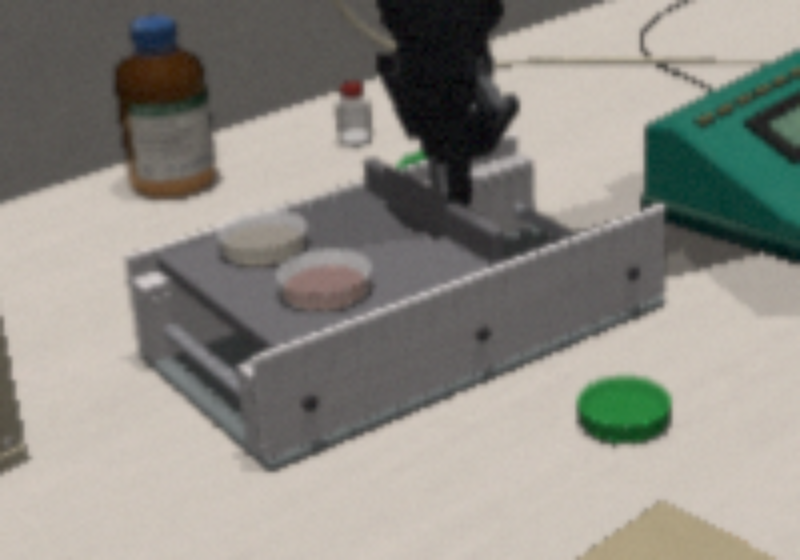

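The fingertip stopped on force at rack x = -38.5, close to the expected home position, and the lip and panel look lower. I'll back off and check against a projected home model.

```bash
python3 - <<'E'
from go import *
bot.move_linear(W(-65,76),speed=.08);bot.move_linear(W(-130,90),speed=.12);bot.move_linear(W(-130,250),speed=.2)
print(bot.read_clock(),bot.read_ft_force())
out=[]
for c,(u,v) in {"top":(305,110),"side":(195,165)}.items():
    im=bot.camera(c)[v:v+120,u:u+(80 if c=="top" else 150),::-1]
    im=cv2.resize(im,None,fx=5,fy=5,interpolation=cv2.INTER_CUBIC).copy() if c=="side" else cv2.resize(im,None,fx=5,fy=5).copy()
    cl=im.copy()
    for dz,col in((0,(0,255,0)),(7,(0,0,255))):
        for L in([(130,75,72+dz),(130,-75,72+dz)],[(-30,73,94+dz),(-30,-73,94+dz)],[(-20,73,94+dz),(-20,-73,94+dz)]):
            q2=((proj(c,tr(p[:3],L))-(u,v)+.4)*5).round().astype(int)
            for a in q2: cv2.circle(im,tuple(map(int,a)),4,col,1)
    cv2.imwrite(f"pics/{c}3.png",im)
E
python3 -c "
import cv2;a=cv2.imread('pics/side3.png');print(a.shape)"
```

```text
14.8167 [0.87760067 0.08166913 0.07593467]
(600, 750, 3)
```

View pics/side3.png

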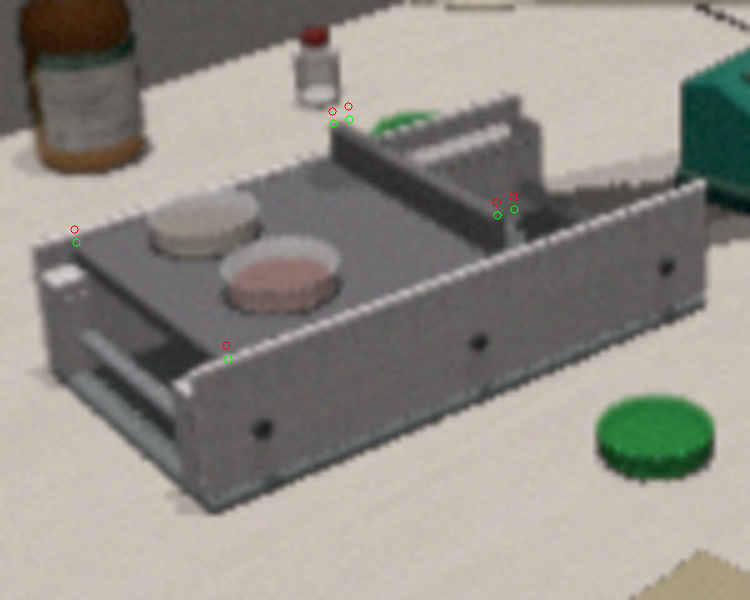

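View pics/top3.png

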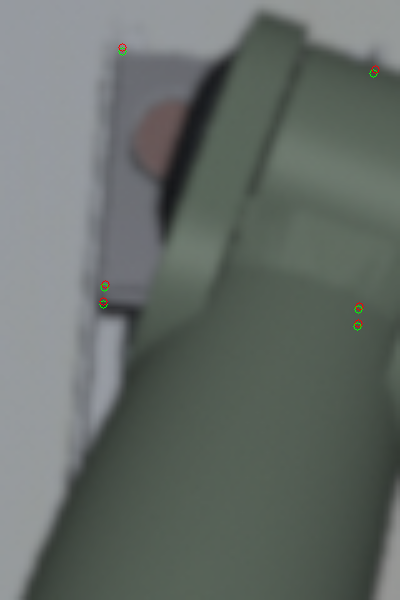

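In the side view, the panel's far corners (76,245) and (228,358) and the lip top (332–505, 125–218) lie on the green "dropped home" marks, not the red "still raised" ones. Both dishes are upright at (203,220) and (281,272), and the left edge in the top view agrees. The arm is clear, so I'm handing in.

```bash
python3 -c "
from cell import bot
bot.wait(0.3);print(bot.close_job(),bot.read_clock())"
```

```text
the job is handed in; nothing more can be done
the job is handed in; nothing more can be done
```

The job is handed in: the board was pushed along the rails until it dropped into the notches at both ends, with both dishes still standing on it and the arm clear; the handover call gave no pass/fail verdict.

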